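# Load a swab tube through the funnel hopper into the reading well

### The job

Take the swab tube from its cradle and let it drop through the funnel hopper so that it ends lying flat at the bottom of the narrow well, with its blue cap at the end of the hopper that carries the blue marker. Let go of it low over the funnel, not from high up, and leave the brown bottle, the foam rack, the blue tube block and the timer where they stand.

Things in the scene. Friction and masses are not known exactly. Their poses are not given: they have to be found in the camera images.
- tube: white capped swab transport tube, 15 mm diameter (cap 14 mm), 150 mm long, about 20 g, lying level in the cradle at the start. Origin at the centre of its foot; its own z axis runs along the tube from the foot to the cap. The cap is the last 31 mm and wears a blue band. A good place to grip is 68 mm from the foot, across the tube, midway between the saddles.
- tube_mid (a point): point on the tube's axis halfway along it, 75 mm from the foot
- tube_cap (a point): centre of the tube's cap end, 150 mm from the foot
- cradle: fixed low cradle: grey base 110 x 44 x 6 mm with two white V saddles, each 12 mm thick, 76 mm apart centre to centre, up to 51 mm high. Origin on the worktop under its middle; its x axis lies along the tube (towards the cap). The tube's axis rests 45 mm above the worktop with its foot 68 mm behind the origin; between the saddles (64 mm free) the fingers can reach down on both sides of the tube to 8 mm above the worktop.
- hopper: fixed aluminium funnel hopper on a stand. Origin on the worktop under its centre; y along its long side, x across, z up. The rectangular mouth is 110 mm (x) by 200 mm (y) inside at the rim, 125 mm above the worktop. The four flat walls slope in to a neck 55 mm up, below which is the upright-walled well, 22 mm (x) by 162 mm (y) inside, with its floor 20 mm above the worktop. A tube that has dropped in lies along y with its axis 27 mm above the worktop.
- hopper_mouth (a point): centre of the hopper's mouth, at rim height (125 mm above the worktop)
- well_floor (a point): centre of the well's floor, 20 mm above the worktop, fixed to the hopper
- blue_end: fixed blue marker block, 60 x 16 x 20 mm, clipped outside one of the two short sides of the hopper's rim, its centre 111 mm from the hopper's centre along its y axis, its top 5 mm above the rim; it is sometimes at one end, sometimes at the other. Origin at its centre.
- white_end: fixed white marker block of the same size on the opposite short side of the rim. Origin at its centre.
- bottle: brown reagent bottle with a blue cap, 60 mm diameter, 98 mm high, standing on the worktop; bystander. Origin under its centre.
- rack: white foam rack with green-capped dropper tubes, 60 x 48 x 75 mm; bystander. Origin under its centre.
- block: blue micro tube block, 70 x 226 x 36 mm; bystander. Origin under its centre.
- kitchen_timer: white timer with three buttons, 62 x 62 x 18 mm; bystander. Origin under its centre.
There are look-alikes about, which are no part of the job. Leave any pink look-alike of the hopper alone.

How it is judged:
By the outcome, as a careful person would: the job done as asked, in the order asked, and still so for the second after the job is handed in, with the robot touching nothing.
It also fails if it takes over 45 s, if anything falls off the work surface, if the arm or the gripper's body presses on something with over 40 N, if the wrist force passes 120 N, or if a joint passes its speed limit or range.

### The arm

A 6-joint arm with a two-finger parallel gripper is mounted at the origin on the work surface; the furniture and walls round the work are solid. World frame = base frame: x ahead of the robot, y to its left, z up, the work surface at z = 0. Lengths are in m, angles in rad, forces in N, time in s.
With the tool pointing down it reaches from about 0.3 to 0.775 m from the base axis. Payload 14.6 kg.
Tool frame: the origin (TCP) lies midway between the tips of the shut fingers; the grasp point (between the pads) lies 19 mm behind it (grasp_offset is the distance from the TCP to the grasp point, in m); z points along the fingers, y is the line along which they close (so a half turn about z gives the same grasp; the last joint's range is limited). The gripper opens to 94 mm and grips with 3 to 60 N. Pads are 16 mm wide; open, the fingers measure 119 mm over their backs; the gripper's body (75 mm by 177 mm) begins 78 mm behind the grasp point.
Start: joints at [-1.354, 0.3, 1.521, -0, 1.321, -0.067], TCP at [0.154, -0.528, 0.205] pointing down, gripper open.
Joint ranges: [-3.03, 3.03], [-0.79, 2.21], [0.23, 2.52], [-1.04, 4.18], [0, 3.07], [-2.55, 2.55]. Speed limits (rad/s): [2.22, 2.22, 2.57, 3.14, 3.14, 3.14].

### API

Orientations are given as [roll, pitch, yaw] about the fixed x, y, z axes, in that order (R = Rz(yaw) Ry(pitch) Rx(roll)).
In Python, from station import * gives the robot as it stands. The module is installed in compiled form; this text tells all that it offers.
- The arm moves only by the tool send_rows, never from a script. Its argument "rows" is a list of rows, each an object of numbers: "dx", "dy", "dz": the shift along the tool's x, y, z in mm; "roll": the turn about the tool's z in degrees; "jaw": the closure, from -1 (fully open) to 1 (shut). In form: [{"dx": .., "dy": .., "dz": .., "roll": .., "jaw": ..}, ...]. A call has 1 to 12 rows; each row shifts and turns the commanded pose from where the row before left it, along the tool's axes as they then stand; what a row does not reach is not made up. A row lasts 1/12 s, in which the tool goes at most 41.7 mm and 7.16 degrees, less where a joint would pass 70% of its speed; a pose out of reach is approached as far as the arm can. A call is refused whole if a number of a shift passes 41.7 or a number of a turn 7.16, either way. A call with a gripper value outside its range is refused whole. The fingers move at their own pace and stop on an object; "force" is the grip in N (left out, the last holds). Time passes only in rows, so rows that do not move let the fingers close. It gives the time, the measured TCP pose, the force, the opening and the grip force at its end, in the units of the state.
- get_obs(): the state, without advancing time (a new reading comes with each control period).
- camera(name): name is "scene" or "side" or "wrist"; returns a dict with "frame" (384x512x3 uint8, red, green, blue), "z_map" (384x512 float32, m along the optical axis (not along the pixel's ray), 0 where there is no reading), "camera_matrix" (3x3 intrinsics, pixels), "rvec" (rotation vector, rad) and "tvec" (3), from world to camera coordinates, as OpenCV has them. Camera axes: x right, y down, z forward; pixel columns grow to the right and rows downward; lengths in m; the calibration is good to about 2 mm. A picture is of the moment at which its call begins.
- hand_in(): hands the job in; it is judged then, once.
The state is a dict: "time_s": time; "qpos": joint angles; "joint_vel": joint speeds; "tau": joint torques, N m; "ee_pos": TCP position; "eef_rot": TCP orientation; "force": force on the tool from outside, world axes, zero at the start; "moment": the same for the moment, N m; "grip_width": finger opening in m; "grip_force": force on a finger pad.
Only numpy, scipy, OpenCV 4.12 (cv2) and the standard library are available. Lean on these libraries where they do the work, as an engineer would, in place of code of your own. Each camera call takes 0.05 s, during which the arm holds its last target. There are 200 camera calls.

## Working session

There is one attempt and no reset: what is moved stays moved. The work goes in short steps, Python scripts to look and compute and a tool call to move; the robot and the scene stay as the last step left them, time stands still between calls to the robot, and variables do not carry over. Pictures are saved under pics/ and viewed, at most 10 in all, crops included, and the job is handed in when it is done.

Besides the shell and the picture viewer there is one more tool, called after "Call:" as name(argument=value, ...) on one line, values as JSON. send_rows: Moves the arm, as the interface text tells. Its arguments: {"type":"object","properties":{"rows":{"type":"array"},"force":{"type":"number"}},"required":["rows"]}

```bash
mkdir -p pics
cat > h.py <<'E'
from station import *
import numpy as np, cv2
def snap(n):
    c=camera(n); np.savez('pics/'+n+'.npz',**c); return c
def pts(c):
    z=c["z_map"].astype(float); K=np.array(c["camera_matrix"]); R=cv2.Rodrigues(np.array(c["rvec"],float))[0]; t=np.array(c["tvec"],float).ravel()
    v,u=np.indices(z.shape)
    P=np.stack([(u-K[0,2])/K[0,0]*z,(v-K[1,2])/K[1,1]*z,z],-1)
    return (P-t)@R, z>0
E
python3 - <<'E'
from h import *
ims=[]
for n in ("scene","side"):
    c=snap(n); ims.append(c["frame"][:,:,::-1]); print(n,np.array(c["rvec"]).ravel(),np.array(c["tvec"]).ravel())
    cv2.imwrite(f'pics/{n}1.png',cv2.resize(ims[-1],(800,600)))
o=get_obs();print(o)
E
```

```text
scene [ 0.96099344 -2.4284732   1.06989041] [0.40681218 0.32965902 1.12872895]
side [ 2.28363932 -0.47192213  0.17735423] [-0.48948505  0.2050201   1.06835419]
{'time_s': 0.1, 'qpos': array([-1.35358097e+00,  3.00416269e-01,  1.52152745e+00,  2.39426122e-05,
        1.32066120e+00, -6.65806934e-02]), 'joint_vel': array([ 0.00101526, -0.00042837, -0.00179368,  0.00090526,  0.00063432,
       -0.00033939]), 'tau': array([-2.61201569e-05, -5.32643509e+01, -3.53286195e+01,  7.08928099e-02,
        2.34254653e-02, -4.97758651e-05]), 'ee_pos': array([ 0.15396502, -0.52777184,  0.20493908]), 'eef_rot': array([-3.14058417e+00, -9.04876377e-05,  2.83790065e-01]), 'force': array([0.27616452, 0.4009404 , 0.33156954]), 'moment': array([ 0.00823805, -0.00412418,  0.04388338]), 'grip_force': 0.0, 'grip_width': 0.09408097398398758}
```

View pics/scene1.png

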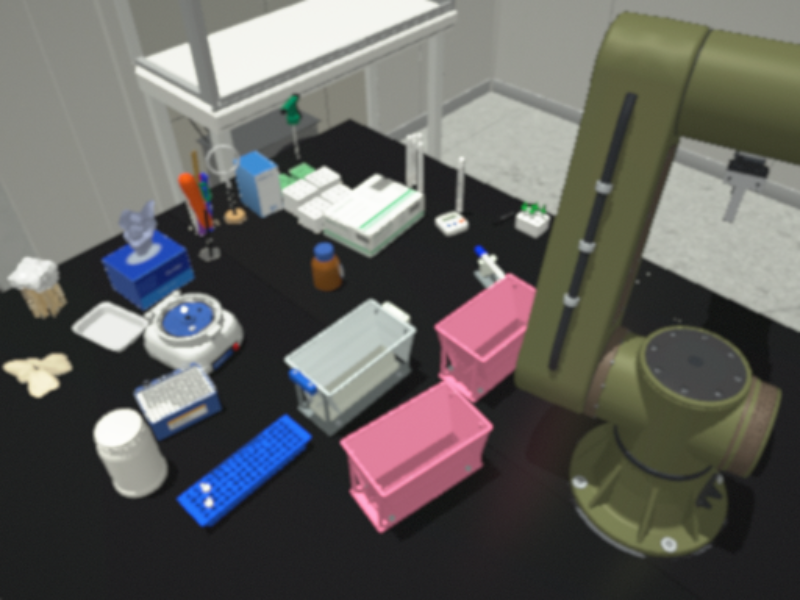

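View pics/side1.png

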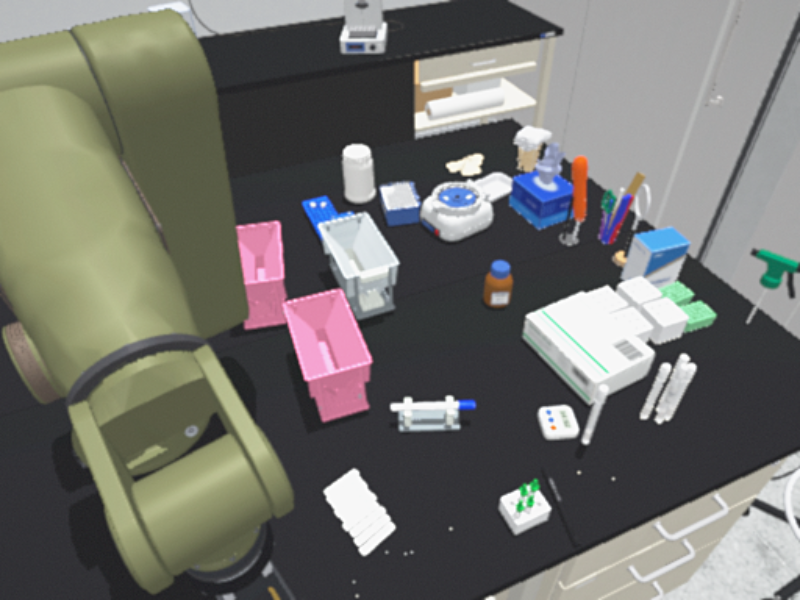

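The scene view shows the grey hopper with its mouth around (350,340), the blue marker at (303,382) and the white marker at (395,315). The side view shows the cradle and tube, with the foot at (392,406) and the blue cap at (474,405). The two pink hoppers are decoys.

Run:
```python
from h import *
s=.64
L=lambda n:dict(np.load(f'pics/{n}.npz'))
def box(shape,u0,v0,u1,v1):
    m=np.zeros(shape,bool); m[int(v0*s):int(v1*s),int(u0*s):int(u1*s)]=1; return m
c=L('side');P,ok=pts(c);f=c['frame'].astype(int);r,g,b=f[...,0],f[...,1],f[...,2]
m=box(ok.shape,380,385,490,440)&ok
blue=m&(b>r+50)&(P[...,2]>.02)
print('cap',blue.sum(),np.median(P[blue],0),P[blue].min(0),P[blue].max(0))
tube=m&(P[...,2]>.036)&(P[...,2]<.06)&(P[...,0]>0)
Q=P[tube];print('tube',len(Q),Q.min(0),Q.max(0),np.median(Q,0))
line=cv2.fitLine(Q[:,:2].astype(np.float32),cv2.DIST_HUBER,0,.01,.01).ravel();print(line, np.degrees(np.arctan2(line[1],line[0])))
t=(Q[:,:2]-line[2:])@line[:2];print('range',np.percentile(t,[0,1,99,100]))
c=L('scene');P2,ok2=pts(c);f=c['frame'].astype(int);r2,g2,b2=f[...,0],f[...,1],f[...,2]
m=box(ok2.shape,280,365,325,405)&ok2&(b2>r2+60);Q=P2[m];Q=Q[Q[:,2]>.122];print('blue end',len(Q),np.median(Q,0),Q.min(0),Q.max(0))
m=box(ok2.shape,380,298,415,335)&ok2&(r2>170);Q=P2[m];Q=Q[Q[:,2]>.124];print('white end',len(Q),np.median(Q,0),Q.min(0),Q.max(0))
for n,PP,oo,bx,col in(('scene',P2,ok2,(280,295,420,430),r2-g2),('side',P,ok,(315,205,402,320),r-g)):
    m=box(oo.shape,*bx)&oo&(PP[...,2]>.119)&(PP[...,2]<.14)&(col<30);Q=PP[m].astype(np.float32)
    rect=cv2.minAreaRect(Q[:,:2]);print(n,'rim',len(Q),rect,np.median(Q[:,2]))
# bystanders
m=box(ok.shape,483,262,515,308)&ok;Q=P[m];Q=Q[Q[:,2]>.02];print('bottle',np.median(Q,0),Q.max(0))
m=box(ok.shape,538,400,580,442)&ok;Q=P[m];Q=Q[Q[:,2]>.012];print('timer',np.median(Q,0),Q.min(0),Q.max(0))
```

```text
cap 56 [ 0.54787588 -0.24886315  0.05119778] [ 0.53179    -0.25806923  0.04121845] [ 0.56109431 -0.24129663  0.05635035]
tube 308 [ 0.42179316 -0.25806923  0.03991217] [ 0.56109431 -0.19151777  0.05635035] [ 0.49550695 -0.22515616  0.04949887]
[ 0.9254961  -0.37875715  0.49797577 -0.23029771] -22.256718
range [-0.08202666 -0.08154879  0.06609384  0.06622695]
blue end 125 [0.49647855 0.30323216 0.12887144] [0.46977175 0.29195331 0.12240494] [0.52896148 0.30999739 0.13587396]
white end 127 [0.49097125 0.08515559 0.1276702 ] [0.43878878 0.07120838 0.12413287] [0.52984778 0.10099215 0.13373657]Traceback (most recent call last):
  File "<stdin>", line 19, in <module>
cv2.error: OpenCV(4.12.0) /io/opencv/modules/imgproc/src/convhull.cpp:143: error: (-215:Assertion failed) total >= 0 && (depth == CV_32F || depth == CV_32S) in function 'convexHull'
```

Call:
send_rows(rows=[{"dx": 33.5, "dy": -16.5, "jaw": -1}, {"dx": 33.5, "dy": -16.5, "jaw": -1}, {"dx": 33.5, "dy": -16.5, "jaw": -1}, {"dx": 33.5, "dy": -16.5, "jaw": -1}, {"dx": 33.5, "dy": -16.5, "jaw": -1}, {"dx": 33.5, "dy": -16.5, "jaw": -1}, {"dx": 33.5, "dy": -16.5, "jaw": -1}, {"dx": 33.5, "dy": -16.5, "jaw": -1}, {"dx": 33.5, "dy": -16.5, "jaw": -1}, {"dx": 33.5, "dy": -16.5, "jaw": -1}, {"dx": 33.5, "dy": -16.5, "jaw": -1}, {"dx": 33.5, "dy": -16.5, "jaw": -1}])

```text
invalid input at $.rows[0]: expected keys dx, dy, dz, roll, jaw
```

Call:
send_rows(rows=[{"roll": 6.4, "jaw": -1}, {"roll": 6.4, "jaw": -1}, {"roll": 6.4, "jaw": -1}, {"roll": 6.4, "jaw": -1}, {"roll": 6.4, "jaw": -1}, {"roll": 6.4, "jaw": -1}, {"jaw": -1}, {"jaw": -1}])

```text
invalid input at $.rows[0]: expected keys dx, dy, dz, roll, jaw
```

Call:
send_rows(rows=[{"dx": 33.5, "dy": -16.5, "dz": 0, "roll": 0, "jaw": -1}, {"dx": 33.5, "dy": -16.5, "dz": 0, "roll": 0, "jaw": -1}, {"dx": 33.5, "dy": -16.5, "dz": 0, "roll": 0, "jaw": -1}, {"dx": 33.5, "dy": -16.5, "dz": 0, "roll": 0, "jaw": -1}, {"dx": 33.5, "dy": -16.5, "dz": 0, "roll": 0, "jaw": -1}, {"dx": 33.5, "dy": -16.5, "dz": 0, "roll": 0, "jaw": -1}, {"dx": 33.5, "dy": -16.5, "dz": 0, "roll": 0, "jaw": -1}, {"dx": 33.5, "dy": -16.5, "dz": 0, "roll": 0, "jaw": -1}, {"dx": 33.5, "dy": -16.5, "dz": 0, "roll": 0, "jaw": -1}, {"dx": 33.5, "dy": -16.5, "dz": 0, "roll": 0, "jaw": -1}, {"dx": 33.5, "dy": -16.5, "dz": 0, "roll": 0, "jaw": -1}, {"dx": 33.5, "dy": -16.5, "dz": 0, "roll": 0, "jaw": -1}])

```text
time_s: 1.1
ee_pos: [0.4855, -0.2237, 0.2053]
eef_rot: [-3.141, 0.0, 0.284]
force: [0.4, -1.5, -0.5]
grip_width: 0.094
grip_force: 0.0
```

Call:
send_rows(rows=[{"dx": 0, "dy": 0, "dz": 0, "roll": 6.4, "jaw": -1}, {"dx": 0, "dy": 0, "dz": 0, "roll": 6.4, "jaw": -1}, {"dx": 0, "dy": 0, "dz": 0, "roll": 6.4, "jaw": -1}, {"dx": 0, "dy": 0, "dz": 0, "roll": 6.4, "jaw": -1}, {"dx": 0, "dy": 0, "dz": 0, "roll": 6.4, "jaw": -1}, {"dx": 0, "dy": 0, "dz": 0, "roll": 6.4, "jaw": -1}, {"dx": 0, "dy": 0, "dz": 0, "roll": 0, "jaw": -1}, {"dx": 0, "dy": 0, "dz": 0, "roll": 0, "jaw": -1}])

```text
time_s: 1.77
ee_pos: [0.4844, -0.2253, 0.2052]
eef_rot: [-3.142, 0.001, -0.383]
force: [0.3, 0.1, 0.3]
grip_width: 0.0941
grip_force: 0.0
```

Run:
```python
from h import *
o=get_obs();print(o['time_s'],o['ee_pos'],o['eef_rot'],o['qpos'])
c=snap('wrist');cv2.imwrite('pics/w1.png',c['frame'][:,:,::-1])
P,ok=pts(c)
m=ok&(P[...,2]>.044)&(P[...,2]<.062)&(np.hypot(P[...,0]-.49,P[...,1]+.227)<.095)
Q=P[m];print(len(Q),np.median(Q,0),Q.max(0))
# tube axis: top crest between saddles & overall
q=np.ascontiguousarray(Q[:,:2],dtype=np.float32)
rect=cv2.minAreaRect(q);print(rect)
l=cv2.fitLine(q,cv2.DIST_HUBER,0,.01,.01).ravel();d=l[:2]*np.sign(l[0]);t=(q-l[2:])@d
print('line',l,np.degrees(np.arctan2(d[1],d[0])),'ends',l[2:]+d*t.min(),l[2:]+d*t.max(),'grip',l[2:]+d*(t.min()+.068))
L=lambda n:dict(np.load(f'pics/{n}.npz'))
for n,bx in(('scene',(280,295,420,430)),('side',(315,205,402,320))):
    c=L(n);PP,oo=pts(c);f=c['frame'].astype(int)
    u0,v0,u1,v1=[int(.64*k) for k in bx];m=np.zeros(oo.shape,bool);m[v0:v1,u0:u1]=1
    m&=oo&(PP[...,2]>.119)&(PP[...,2]<.131)&(f[...,0]-f[...,1]<30)&(f[...,2]-f[...,0]<50)
    Q=np.ascontiguousarray(PP[m][:,:2],dtype=np.float32);print(n,'rim',len(Q),cv2.minAreaRect(Q),np.median(PP[m][:,2]))
```

```text
1.7667 [ 0.48436865 -0.22528784  0.20520484] [-3.14152451e+00  5.32171055e-04 -3.82895920e-01] [-5.03922792e-01  2.65240804e-01  1.56592709e+00  3.51361140e-06
  1.31096126e+00  1.44976857e+00]
2235 [ 0.50119072 -0.22419737  0.04957767] [ 0.56245984 -0.18765433  0.05410831]
((0.4912202060222626, -0.22307083010673523), (0.037824057042598724, 0.14926156401634216), 68.66592407226562)
line [ 0.93085396 -0.36539152  0.4954287  -0.22477803] -21.431677 ends [ 0.42173487 -0.19585072] [ 0.5606642  -0.25038514] grip [ 0.48503295 -0.22069734]
scene rim 571 ((0.49955034255981445, 0.18341970443725586), (0.22442351281642914, 0.12240201979875565), 89.93696594238281) 0.1254234556289302
side rim 390 ((0.4949284791946411, 0.1478891670703888), (0.30013349652290344, 0.131796732544899), 84.9195785522461) 0.1258933909118043
```

View pics/w1.png

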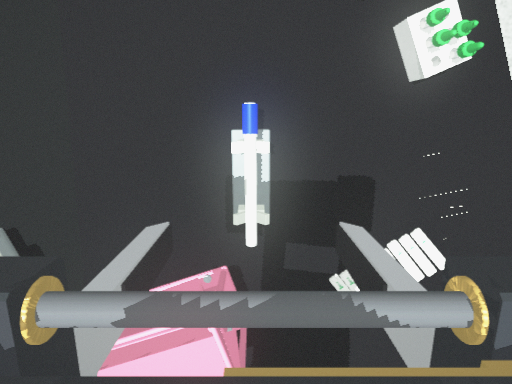

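The wrist view shows the tube running from the foot at (251,243) to the cap at (250,103), lined up with the tool. A pink hopper corner is near (228,268), so I'll check the gripper body's clearance to it.

Run:
```python
from h import *
yaw=-.383;T=np.array([.4844,-.2253])
ax=np.array([np.cos(yaw),np.sin(yaw)]);ay=np.array([np.sin(yaw),-np.cos(yaw)])
for n in('side','wrist','scene'):
    c=dict(np.load(f'pics/{n}.npz'));P,ok=pts(c);f=c['frame'].astype(int)
    m=ok&(f[...,0]-f[...,1]>50)&(P[...,2]>.09)&(P[...,2]<.16);Q=P[m];d=Q[:,:2]-T;X=d@ax*1e3;Y=d@ay*1e3
    k=(abs(Y)<100);print(n,m.sum(),'zmax',Q[:,2].max() if len(Q) else 0,'X max with |Y|<100:',np.sort(X[k])[-5:].round(),' nearest',sorted(zip(np.hypot(X,Y).round(),X.round(),Y.round()))[:2])
c=dict(np.load('pics/wrist.npz'));P,ok=pts(c);f=c['frame'].astype(int)
m=ok&(P[...,2]>.048)&(P[...,2]<.0545);v,u=np.indices(ok.shape);m&=(abs(u-250)<12)&(v>155)&(v<203)
d=P[m][:,:2]-T;print('between saddles: tool-y of tube',np.median(d@ay*1e3),np.median(P[m][:,2]))
m=ok&(abs(u-250)<9)&(v>95)&(v<250)&(P[...,2]>.04);X=(P[m][:,:2]-T)@ax*1e3;print('tool-x range',X.min(),X.max())
```

```text
side 2336 zmax 0.15885900648182175 X max with |Y|<100: [-103. -103. -103. -100. -100.]  nearest [(np.float64(108.0), np.float64(-100.0), np.float64(-41.0)), (np.float64(110.0), np.float64(-103.0), np.float64(-39.0))]
wrist 240 zmax 0.12752412262969187 X max with |Y|<100: [-116. -116. -116. -115. -115.]  nearest [(np.float64(121.0), np.float64(-116.0), np.float64(-35.0)), (np.float64(121.0), np.float64(-116.0), np.float64(-35.0))]
scene 3302 zmax 0.1598646650511345 X max with |Y|<100: [-105. -103. -103. -102. -102.]  nearest [(np.float64(110.0), np.float64(-102.0), np.float64(-41.0)), (np.float64(112.0), np.float64(-102.0), np.float64(-45.0))]
between saddles: tool-y of tube -4.37406656165388 0.049966940884493084
tool-x range -69.16478767552745 80.06914925727074
```

Call:
send_rows(rows=[{"dx": -1, "dy": -4, "dz": 0, "roll": 0, "jaw": -1}, {"dx": 0, "dy": 0, "dz": 30, "roll": 0, "jaw": -1}, {"dx": 0, "dy": 0, "dz": 30, "roll": 0, "jaw": -1}, {"dx": 0, "dy": 0, "dz": 30, "roll": 0, "jaw": -1}, {"dx": 0, "dy": 0, "dz": 30, "roll": 0, "jaw": -1}, {"dx": 0, "dy": 0, "dz": 30, "roll": 0, "jaw": -1}, {"dx": 0, "dy": 0, "dz": 15, "roll": 0, "jaw": -1}, {"dx": 0, "dy": 0, "dz": 14, "roll": 0, "jaw": -1}, {"dx": 0, "dy": 0, "dz": 0, "roll": 0, "jaw": -1}, {"dx": 0, "dy": 0, "dz": 0, "roll": 0, "jaw": -1}], force=12)

```text
time_s: 2.65
ee_pos: [0.485, -0.221, 0.0264]
eef_rot: [-3.141, 0.001, -0.385]
force: [0.1, 1.2, -0.1]
grip_width: 0.0942
grip_force: 0.0
```

Call:
send_rows(rows=[{"dx": 0, "dy": 0, "dz": 0, "roll": 0, "jaw": 0.2}, {"dx": 0, "dy": 0, "dz": 0, "roll": 0, "jaw": 0.4}, {"dx": 0, "dy": 0, "dz": 0, "roll": 0, "jaw": 0.6}, {"dx": 0, "dy": 0, "dz": 0, "roll": 0, "jaw": 1}, {"dx": 0, "dy": 0, "dz": 0, "roll": 0, "jaw": 1}, {"dx": 0, "dy": 0, "dz": 0, "roll": 0, "jaw": 1}, {"dx": 0, "dy": 0, "dz": 0, "roll": 0, "jaw": 1}, {"dx": 0, "dy": 0, "dz": 0, "roll": 0, "jaw": 1}, {"dx": 0, "dy": 0, "dz": 0, "roll": 0, "jaw": 1}, {"dx": 0, "dy": 0, "dz": 0, "roll": 0, "jaw": 1}, {"dx": 0, "dy": 0, "dz": 0, "roll": 0, "jaw": 1}, {"dx": 0, "dy": 0, "dz": 0, "roll": 0, "jaw": 1}])

```text
time_s: 3.65
ee_pos: [0.4851, -0.2213, 0.0264]
eef_rot: [-3.142, 0.0, -0.386]
force: [-0.7, -0.1, -0.1]
grip_width: 0.0176
grip_force: 0.0
```

Call:
send_rows(rows=[{"dx": 0, "dy": 0, "dz": 0, "roll": 0, "jaw": 1}, {"dx": 0, "dy": 0, "dz": 0, "roll": 0, "jaw": 1}, {"dx": 0, "dy": 0, "dz": 0, "roll": 0, "jaw": 1}, {"dx": 0, "dy": 0, "dz": 0, "roll": 0, "jaw": 1}])

```text
time_s: 3.98
ee_pos: [0.485, -0.2214, 0.0265]
eef_rot: [3.141, -0.0, -0.386]
force: [-0.5, -2.4, 0.8]
grip_width: 0.0145
grip_force: 12.0
```

Call:
send_rows(rows=[{"dx": 0, "dy": 0, "dz": -10, "roll": 0, "jaw": 1}, {"dx": 0, "dy": 0, "dz": -20, "roll": 0, "jaw": 1}, {"dx": 0, "dy": 0, "dz": -30, "roll": 0, "jaw": 1}, {"dx": 0, "dy": 0, "dz": -30, "roll": 0, "jaw": 1}, {"dx": 0, "dy": 0, "dz": -30, "roll": 0, "jaw": 1}, {"dx": 0, "dy": 0, "dz": -30, "roll": 0, "jaw": 1}, {"dx": 0, "dy": 0, "dz": -30, "roll": 0, "jaw": 1}, {"dx": 0, "dy": 0, "dz": -20, "roll": 0, "jaw": 1}, {"dx": 0, "dy": 0, "dz": -10, "roll": 0, "jaw": 1}, {"dx": 0, "dy": 0, "dz": 0, "roll": 0, "jaw": 1}])

```text
time_s: 4.82
ee_pos: [0.4856, -0.2214, 0.2388]
eef_rot: [3.141, -0.004, -0.386]
force: [0.8, -0.6, -0.5]
grip_width: 0.0144
grip_force: 12.0
```

Call:
send_rows(rows=[{"dx": -6, "dy": -16, "dz": 0, "roll": 0, "jaw": 1}, {"dx": -12, "dy": -33, "dz": 0, "roll": 0, "jaw": 1}, {"dx": -12, "dy": -33, "dz": 0, "roll": 0, "jaw": 1}, {"dx": -12, "dy": -33, "dz": 0, "roll": 0, "jaw": 1}, {"dx": -12, "dy": -33, "dz": 0, "roll": 0, "jaw": 1}, {"dx": -12, "dy": -33, "dz": 0, "roll": 0, "jaw": 1}, {"dx": -12, "dy": -33, "dz": 0, "roll": 0, "jaw": 1}, {"dx": -12, "dy": -33, "dz": 0, "roll": 0, "jaw": 1}, {"dx": -12, "dy": -33, "dz": 0, "roll": 0, "jaw": 1}, {"dx": -12, "dy": -33, "dz": 0, "roll": 0, "jaw": 1}, {"dx": -12, "dy": -33, "dz": 0, "roll": 0, "jaw": 1}, {"dx": -12, "dy": -33, "dz": 0, "roll": 0, "jaw": 1}])

```text
time_s: 5.82
ee_pos: [0.4992, 0.1835, 0.2348]
eef_rot: [3.14, 0.002, -0.386]
force: [0.9, 0.3, 0.3]
grip_width: 0.0145
grip_force: 12.0
```

Call:
send_rows(rows=[{"dx": 0, "dy": 0, "dz": 0, "roll": -3, "jaw": 1}, {"dx": 0, "dy": 0, "dz": 0, "roll": -6, "jaw": 1}, {"dx": 0, "dy": 0, "dz": 0, "roll": -7, "jaw": 1}, {"dx": 0, "dy": 0, "dz": 0, "roll": -7, "jaw": 1}, {"dx": 0, "dy": 0, "dz": 0, "roll": -7, "jaw": 1}, {"dx": 0, "dy": 0, "dz": 0, "roll": -7, "jaw": 1}, {"dx": 0, "dy": 0, "dz": 0, "roll": -7, "jaw": 1}, {"dx": 0, "dy": 0, "dz": 0, "roll": -7, "jaw": 1}, {"dx": 0, "dy": 0, "dz": 0, "roll": -7, "jaw": 1}, {"dx": 0, "dy": 0, "dz": 0, "roll": -7, "jaw": 1}, {"dx": 0, "dy": 0, "dz": 0, "roll": -7, "jaw": 1}, {"dx": 0, "dy": 0, "dz": 0, "roll": -7, "jaw": 1}])

```text
time_s: 6.82
ee_pos: [0.4995, 0.1817, 0.2346]
eef_rot: [-3.14, 0.002, 0.999]
force: [-0.2, 0.4, -0.4]
grip_width: 0.0144
grip_force: 12.0
```

Call:
send_rows(rows=[{"dx": 0, "dy": 0, "dz": 0, "roll": -7, "jaw": 1}, {"dx": 0, "dy": 0, "dz": 0, "roll": -7, "jaw": 1}, {"dx": 0, "dy": 0, "dz": 0, "roll": -7, "jaw": 1}, {"dx": 0, "dy": 0, "dz": 0, "roll": -7, "jaw": 1}, {"dx": 0, "dy": 0, "dz": 0, "roll": -5, "jaw": 1}, {"dx": 0, "dy": 0, "dz": 0, "roll": 0, "jaw": 1}, {"dx": 0, "dy": 0, "dz": 0, "roll": 0, "jaw": 1}])

```text
time_s: 7.4
ee_pos: [0.4997, 0.1818, 0.2352]
eef_rot: [-3.14, 0.0, 1.565]
force: [0.4, 0.0, -0.2]
grip_width: 0.0144
grip_force: 12.0
```

Run:
```python
from h import *
o=get_obs();print(o['time_s'],o['ee_pos'],o['eef_rot'],o['qpos'][5],o['grip_width'],o['grip_force'])
for n in('wrist','scene'):
    c=snap(n);cv2.imwrite(f'pics/{n}2.png',c['frame'][:,:,::-1])
    P,ok=pts(c);f=c['frame'].astype(int);r,g,b=f[...,0],f[...,1],f[...,2]
    near=ok&(abs(P[...,0]-.497)<.1)&(abs(P[...,1]-.194)<.15)
    m=near&(P[...,2]>.119)&(P[...,2]<.134)&(r-g<30)
    mb=m&(b-r>50)
    for k,mm in(('all',m),('blue',mb),('rim',m&~mb&(P[...,2]<.128))):
        Q=np.ascontiguousarray(P[mm][:,:2],dtype=np.float32)
        if len(Q)>5: print(n,k,len(Q),cv2.minAreaRect(Q),Q.min(0),Q.max(0))
    # tube
    m=near&(P[...,2]>.235)&(P[...,2]<.28)&(((b-r>60))|(r>150));Q=P[m];print('tube',len(Q),Q.min(0) if len(Q) else 0,Q.max(0) if len(Q) else 0)
```

```text
7.4 [0.49966099 0.18176337 0.23522883] [-3.13969841e+00  4.14585117e-04  1.56542991e+00] 0.285271977453254 0.014365968213141851 11.988105922937393
wrist all 6528 ((0.4971972107887268, 0.1977013498544693), (0.2205812633037567, 0.11914893984794617), 89.49893951416016) [0.43710357 0.08726553] [0.55751127 0.30820066]
wrist blue 1369 ((0.498224139213562, 0.3000558912754059), (0.01586795039474964, 0.058771416544914246), 89.50592041015625) [0.46881345 0.29210165] [0.5275658  0.30820066]
wrist rim 4895 ((0.49717554450035095, 0.19522425532341003), (0.21562689542770386, 0.11914893984794617), 89.49893951416016) [0.43710357 0.08726553] [0.55751127 0.30329508]
tube 6450 [0.48860273 0.11526174 0.23513758] [0.50674494 0.26442255 0.27537551]
scene all 728 ((0.4985797703266144, 0.19109193980693817), (0.2385987937450409, 0.12014137953519821), 89.1537857055664) [0.43778983 0.07219711] [0.5596575 0.3104616]
scene blue 136 ((0.5000913739204407, 0.3011913299560547), (0.018157536163926125, 0.06088978797197342), 89.5042495727539) [0.46966845 0.2919778 ] [0.5305561 0.3104616]
scene rim 446 ((0.4987831115722656, 0.18369722366333008), (0.22368071973323822, 0.11982624232769012), 89.29853057861328) [0.4386425  0.07219711] [0.5596575 0.2959427]
tube 175 [0.48089655 0.15321153 0.24836382] [0.51516427 0.26694421 0.27943973]
```

View pics/wrist2.png

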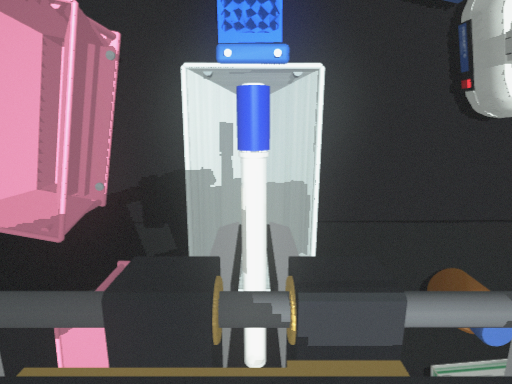

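View pics/scene2.png

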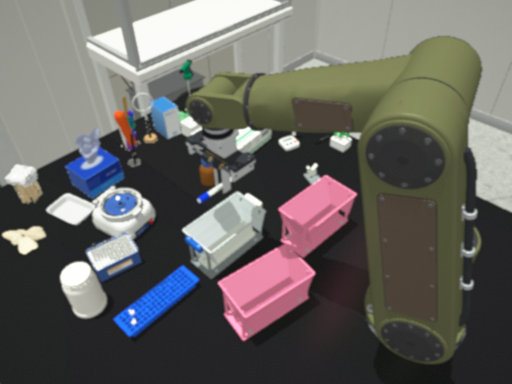

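The wrist view shows the cap at (253,115) on the blue-marker side (253,52), and the tube centred between the rim edges (u 182–325). The tube's middle measures (0.498, 0.190), against a hopper centre of about (0.4985, 0.190). I'll lower it and release.

Call:
send_rows(rows=[{"dx": 0, "dy": 0, "dz": 15, "roll": 0, "jaw": 1}, {"dx": 0, "dy": 0, "dz": 25, "roll": 0, "jaw": 1}, {"dx": 0, "dy": 0, "dz": 25, "roll": 0, "jaw": 1}, {"dx": 0, "dy": 0, "dz": 25, "roll": 0, "jaw": 1}, {"dx": 0, "dy": 0, "dz": 25, "roll": 0, "jaw": 1}, {"dx": 0, "dy": 0, "dz": 20, "roll": 0, "jaw": 1}, {"dx": 0, "dy": 0, "dz": 10, "roll": 0, "jaw": 1}, {"dx": 0, "dy": 0, "dz": 0, "roll": 0, "jaw": 1}, {"dx": 0, "dy": 0, "dz": 0, "roll": 0, "jaw": 1}, {"dx": 0, "dy": 0, "dz": 0, "roll": 0, "jaw": 1}])

```text
time_s: 8.33
ee_pos: [0.5007, 0.182, 0.0927]
eef_rot: [3.14, -0.001, 1.568]
force: [-0.4, 1.2, -0.9]
grip_width: 0.0143
grip_force: 12.0
```

Call:
send_rows(rows=[{"dx": 0, "dy": 0, "dz": 0, "roll": 0, "jaw": 0.45}, {"dx": 0, "dy": 0, "dz": 0, "roll": 0, "jaw": 0.45}, {"dx": 0, "dy": 0, "dz": 0, "roll": 0, "jaw": 0.45}, {"dx": 0, "dy": 0, "dz": 0, "roll": 0, "jaw": 0.45}, {"dx": 0, "dy": 0, "dz": 0, "roll": 0, "jaw": 0.45}, {"dx": 0, "dy": 0, "dz": 0, "roll": 0, "jaw": 0.45}, {"dx": 0, "dy": 0, "dz": 0, "roll": 0, "jaw": 0.45}, {"dx": 0, "dy": 0, "dz": 0, "roll": 0, "jaw": 0.45}])

```text
time_s: 9.0
ee_pos: [0.5001, 0.1818, 0.0915]
eef_rot: [-3.142, -0.0, 1.568]
force: [-0.3, 0.1, -0.4]
grip_width: 0.0255
grip_force: 0.0
```

Call:
send_rows(rows=[{"dx": 0, "dy": 0, "dz": -10, "roll": 0, "jaw": 0.45}, {"dx": 0, "dy": 0, "dz": -20, "roll": 0, "jaw": 0.45}, {"dx": 0, "dy": 0, "dz": -25, "roll": 0, "jaw": 0.45}, {"dx": 0, "dy": 0, "dz": -25, "roll": 0, "jaw": 0.45}, {"dx": 0, "dy": 0, "dz": -25, "roll": 0, "jaw": 0.45}, {"dx": 0, "dy": 0, "dz": -25, "roll": 0, "jaw": 0.45}, {"dx": 0, "dy": 0, "dz": -20, "roll": 0, "jaw": 0.45}, {"dx": -30, "dy": 0, "dz": 0, "roll": 0, "jaw": 0.45}, {"dx": -30, "dy": 0, "dz": 0, "roll": 0, "jaw": 0.45}, {"dx": 0, "dy": 0, "dz": 0, "roll": 0, "jaw": 0.45}])

```text
time_s: 9.83
ee_pos: [0.4999, 0.1186, 0.2426]
eef_rot: [3.14, 0.001, 1.566]
force: [1.1, -0.2, -0.5]
grip_width: 0.0261
grip_force: 0.0
```

Run:
```python
from h import *
o=get_obs();print(o['time_s'],o['ee_pos'],o['grip_width'])
c=snap('wrist');cv2.imwrite('pics/wrist3.png',c['frame'][:,:,::-1])
P,ok=pts(c);f=c['frame'].astype(int);r,b=f[...,0],f[...,2]
m=ok&(abs(P[...,0]-.4985)<.012)&(abs(P[...,1]-.19)<.08)&(P[...,2]<.06)
Q=P[m&(b-r>60)];print('blue',len(Q),Q.min(0),Q.max(0),np.median(Q,0)) if len(Q) else print('no blue')
Q=P[m&(r>150)&(P[...,2]>.028)];print('white',len(Q),Q.min(0),Q.max(0))
for y in np.arange(.12,.27,.02):
    k=m&(abs(P[...,1]-y)<.004)&(abs(P[...,0]-.4985)<.004); print(round(y,3),np.median(P[k][:,2]).round(4) if k.any() else None)
```

```text
9.8333 [0.49990318 0.11857371 0.24260702] 0.026149829429361584
blue 374 [0.48731066 0.23387618 0.02780353] [0.50170346 0.26263781 0.03688932] [0.49504076 0.24870697 0.03376056]
white 1681 [0.48652113 0.11008553 0.02800079] [0.51010495 0.269999   0.05989719]
0.12 0.0312
0.14 0.0311
0.16 0.0311
0.18 0.032
0.2 0.0319
0.22 0.0316
0.24 0.0333
0.26 0.0339
```

View pics/wrist3.png

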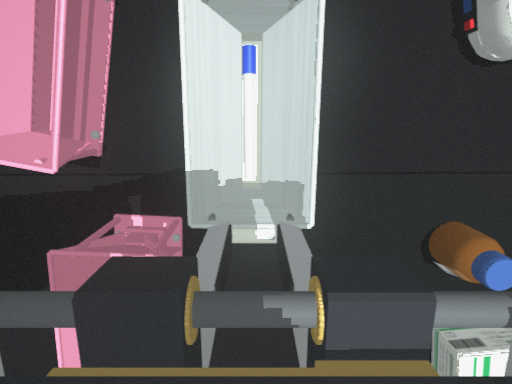

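The tube lies flat in the well with its top about 33 mm up. The cap, at (249,58), is at the blue end, and the robot is clear of everything.

```bash
python3 -c "
from station import *
print(hand_in())"
```

```text
the job is handed in; nothing more can be done
None
```

The tube is lying flat at the bottom of the hopper's well with its blue cap at the blue-marker end; it was released about 15 mm below the rim, no bystander was touched, and I handed the job in at about 10 s.

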